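# Load round bar in the cut-off jig

## Task

Get the cut-off jig ready for the next saw cut: take the short standing offcut out of the jig and put it in the scrap tray, then, without lifting the round bar off the bed, roll it over to the jig's fence and push it along the fence, through the cam gate, until its end is fully home against the length stop. With the bar lying flat along the fence and up to the stop, swing the cam lever over and fully down so that the cam grips the bar; leave the spray can, the oil can and the clear beaker standing where they are.

Things in the scene. Friction and masses are not known exactly. Their poses are not given: they have to be found in the camera images.
- cutoff_jig: Cut-off jig fixed on the bench: plywood base 170 x 340 x 12 mm; its top is the level bed. Origin: centre of the base's underside. +x points across the bed to the fence, an aluminium angle 30 mm high above the bed; its flat face is at x = +55 mm and runs along y for the whole length. The -y end has the length stop; the bar comes from the +y end. The bed's other edges have no rim
- fence_stop_corner (a point): Point where the fence face, the face of the length stop and the bed meet (jig x = 55, y = -149, z = 12 mm); axes as the jig's. The stop is a steel block that faces +y, 46 mm wide from the fence and 32 mm high above the bed
- cam_pivot (a point): Pin of the cam (jig x = 37, y = -115, z = 65 mm), half-way across the bar's final place; axes as the jig's; the cam turns about x. It sits in the cam gate: two dark steel cheek plates, jig y = -128 to -102 mm, tops 78 mm above the bench. The channel between the front cheek (jig x = 1 to 7 mm, foot to -12 mm) and the fence is 48 mm wide. A bar passes freely under the open cam
- lever_knob (a point): Centre of the black ball knob, 24 mm diameter, at the end of the cam lever, 75 mm from the cam pivot; the steel rod below it is 9 mm thick. Friction keeps the lever where it is left: about 2 N at the knob moves it, roughly twice that once the cam meets the bar
- cam_lever (a joint): Angle of the cam lever (rad): 0 = upright; negative = knob leaning towards the length stop (jig -y), as it starts, open; positive = knob leaning towards the fence's open end (jig +y). The cam touches the bar from about 0.6; the lever is fully down at its end stop, 1.31, knob about 85 mm above the bench. Range -0.6 to 1.31
- bar_centre (a point): Centre of the round bar: solid aluminium, 36 mm diameter, 110 mm long, about 0.3 kg, plain sawn ends. It lies askew on the jig's bed, between the bed's front edge and the fence and on the +y side of the offcut, and rolls freely. Its length runs along this point's own y axis (either way round); the x and z axes turn as it rolls
- offcut_centre (a point): Centre (half-way up) of the offcut: a short piece of the same bar, 36 mm diameter, 40 mm long, 0.11 kg, standing on its sawn end on the bed near the fence between the bar and the cam gate, blocking the way. At least 40 mm are free on its gate side and about 30 mm on its bar side, little or none towards the fence
- scrap_tray: Open grey steel tray fixed on the bench, 100 (x) x 115 (y) x 40 mm high, walls 3 mm. Origin: centre of its underside. The big red toolbox, 190 mm high to its lid and 215 mm to its handle, stands behind it and beyond the jig's open end: its corner nearest the robot is always at world x = 0.56, y = -0.085 m, and from there it reaches away from the robot
- spray_can: Spray can standing upright, 66 mm diameter, 206 mm high; origin at the centre of its foot. Bystander
- oil_can: Green oil can with a long spout standing upright, 82 mm diameter, 190 mm high; origin at the centre of its foot. Bystander
- clear_beaker: Clear plastic beaker standing upright, 76 mm diameter, 104 mm high; origin at the centre of its foot. Bystander

How it is judged:
On the way, in this order (a step that is already met when the one before it is completed fails the run):
1. the offcut lies in the scrap tray (x of offcut_centre in the frame of scrap_tray between -0.05 and 0.05 m and y of offcut_centre in the frame of scrap_tray between -0.0575 and 0.0575 m and height (world z) of offcut_centre below 0.035 m), for 0.2 s.
2. the bar lies along the fence, home against the stop (x of bar_centre in the frame of fence_stop_corner between -0.0215 and -0.015 m and y of bar_centre in the frame of fence_stop_corner between 0.05 and 0.0585 m and angle between the y axis of bar_centre and the y axis of cutoff_jig, either way round below 0.05 rad), for 0.2 s.
At the end, for the whole second after the job is handed in: The offcut lies inside the scrap tray; the bar lies along the fence (gap under 3.5 mm, within 0.05 rad) with its end against the length stop (gap under 3.5 mm); the cam lever is down (over 1.15 rad) and its cam presses on the bar with at least 1 N; the bar is at rest (all of step 1 and all of step 2 and value of joint cam_lever above 1.15 rad and contact force between cam_lever and round_bar above 1 N and linear speed of round_bar below 0.01 m/s); the robot touches nothing.
It fails at once if the bar is lifted off the bed (by more than 30 mm) (height (world z) of bar_centre above 0.06 m).
It fails at once if the spray can, the oil can or the beaker is moved by more than 30 mm or knocked over (distance of any of spray_can, oil_can, clear_beaker from where it was at the start of the episode above 0.03 m or angle between any of spray_can, oil_can, clear_beaker's own z axis and vertical above 0.5 rad).
It also fails if it takes over 72 s, if anything falls off the work surface, if the arm or the gripper's body presses on something with over 40 N, if the wrist force passes 120 N, or if a joint passes its speed limit or range.

## Robot

A 6-joint arm with a two-finger parallel gripper is mounted at the origin on a cart in front of the work surface, level with it; the furniture and walls round the work are solid. World frame = base frame: x ahead of the robot, y to its left, z up, the work surface at z = 0. Lengths are in m, angles in rad, forces in N, time in s.
With the tool pointing down it reaches from about 0.3 to 0.95 m from the base axis. Payload 3.1 kg.
Tool frame: the origin (TCP) lies at the very end of the fingers, on their centre line; the grasp point (between the pads) lies hold_point_z behind it (hold_point_z is the distance from the TCP to the grasp point, in m); z points along the fingers, y is the line along which they close (so a half turn about z gives the same grasp; the last joint's range is limited). The gripper opens to 85 mm and grips with 20 to 120 N. Pads are 22 mm wide; open, the fingers measure 114 mm over their backs; the gripper's body (76 mm by 85 mm) begins 54 mm behind the grasp point. The pads swing forward as they close: fully open they stand 13 mm farther back than shut.
Start: joints at [-1.315, 0.308, 1.634, -0, 1.2, -0.07], TCP at [0.2, -0.592, 0.231] pointing down, gripper open.
Joint ranges: [-3.06, 3.06], [-0.79, 1.96], [0.05, 2.63], [-1.19, 4.34], [0.05, 2.64], [-2.94, 2.94]. Speed limits (rad/s): [2.79, 2.79, 3.14, 3.14, 3.14, 3.14].

## Interface

Orientations are given as a rotation vector (axis times angle).
In Python, from rig import * gives the robot as it stands.
- The arm moves only by the tool arm_command, never from a script. Its argument "plan" is one flat list of numbers, 7 for each row, row after row: the opening, from 0 (shut) to 1 (fully open), then the shift along the tool's x, y, z as a fraction of full scale, then the turn, a rotation vector about the tool's x, y, z as a fraction of full scale. A call has exactly 8 rows; each row is the pose to reach, as a shift and turn from the pose commanded when the call began, along the tool's axes at that moment; what a row does not reach only later rows make up. Full scale, the value 1, is 0.75 m for a shift and 30 degrees for a turn. A row lasts 1/12 s, in which the tool goes at most 41.7 mm and 7.16 degrees, less where a joint would pass 70% of its speed; a pose out of reach is approached as far as the arm can. A call with a number of a shift or a turn outside -1 to 1 is refused whole. A call with a gripper value outside its range is refused whole. The fingers move at their own pace and stop on an object; "squeeze" is the grip in N (left out, the last holds). Time passes only in rows, so rows that repeat a pose let the fingers close, or fill a call up. It gives the time, the measured TCP pose, the force, the opening and the grip force at its end, in the units of the state.
- state(): the state, without advancing time (a new reading comes with each control period).
- capture(name): name is "side" or "top"; returns a dict with "img" (384x512x3 uint8, red, green, blue), "mtx" (3x3 intrinsics, pixels), "rvec" (rotation vector, rad) and "tvec" (3), from world to camera coordinates, as OpenCV has them. Camera axes: x right, y down, z forward; pixel columns grow to the right and rows downward; lengths in m; the calibration is good to about 2 mm. A picture is of the moment at which its call begins. There is no depth.
- sign_off(): hands the job in; it is judged then, once.
The state is a dict: "t": time; "joints": joint angles; "joint_vel": joint speeds; "effort": joint torques, N m; "tool_pos": TCP position; "ee_rot": TCP orientation; "wrist_force": force on the tool from outside, world axes, zero at the start; "moment": the same for the moment, N m; "width": finger opening in m; "gripper_force": force on a finger pad.
Only numpy, scipy, OpenCV 4.12 (cv2) and the standard library are available. Lean on these libraries where they do the work, as an engineer would, in place of code of your own. Each camera call takes 0.05 s, during which the arm holds its last target. There are 200 camera calls.

## Working session

There is one attempt and no reset: what is moved stays moved. The work goes in short steps, Python scripts to look and compute and a tool call to move; the robot and the scene stay as the last step left them, time stands still between calls to the robot, and variables do not carry over. Pictures are saved under pics/ and viewed, at most 11 in all, crops included, and the job is handed in when it is done.

Besides the shell and the picture viewer there is one more tool, called after "Emit:" as name(argument=value, ...) on one line, values as JSON. arm_command: Moves the arm, as the interface text tells. Its arguments: {"type":"object","properties":{"plan":{"type":"array","items":{"type":"number","minimum":-1,"maximum":1}},"squeeze":{"type":"number"}},"required":["plan"]}

```bash
ls; mkdir -p pics
python3 - <<'E'
from rig import *
import cv2,pickle
for n in("side","top"):
    c=capture(n);cv2.imwrite(f"pics/{n}0.png",cv2.resize(c["img"][:,:,::-1],(768,576)));pickle.dump(c,open(f"{n}0.pkl","wb"));print(n,c["mtx"],c["rvec"],c["tvec"])
print(state())
E
```

```text
pics
side [[481.91146801   0.         253.40212134]
 [  0.         481.91146801 189.33973337]
 [  0.           0.           1.        ]] [ 2.27580507 -0.29630366  0.11218388] [-0.61467122  0.06681186  1.32970123]
top [[356.18606524   0.         254.69916998]
 [  0.         356.18606524 193.96855947]
 [  0.           0.           1.        ]] [ 2.15656355 -2.10295859  0.16431396] [-0.23221141  0.59477135  1.06769609]
{'t': 0.1, 'joints': array([-1.31471071e+00,  3.08883877e-01,  1.63510096e+00,  5.35108458e-06,
        1.19971088e+00, -6.96911463e-02]), 'joint_vel': array([-1.20209563e-04, -2.12955972e-03, -4.22050868e-03,  1.36367637e-03,
        5.96435637e-05, -6.36994578e-04]), 'effort': array([-1.22795776e-03, -4.16408086e+01, -2.77644503e+01, -1.22654938e-04,
        4.05048573e-03, -1.14890301e-05]), 'tool_pos': array([ 0.19981394, -0.59138849,  0.23016327]), 'ee_rot': array([-3.09794118e+00, -5.09126365e-01,  2.99434030e-04]), 'wrist_force': array([-0.43437938, -0.50963791,  0.33809927]), 'moment': array([-0.07431148, -0.05759499, -0.04614398]), 'gripper_force': 0.0, 'width': 0.0849870972921316}
```

View pics/top0.png

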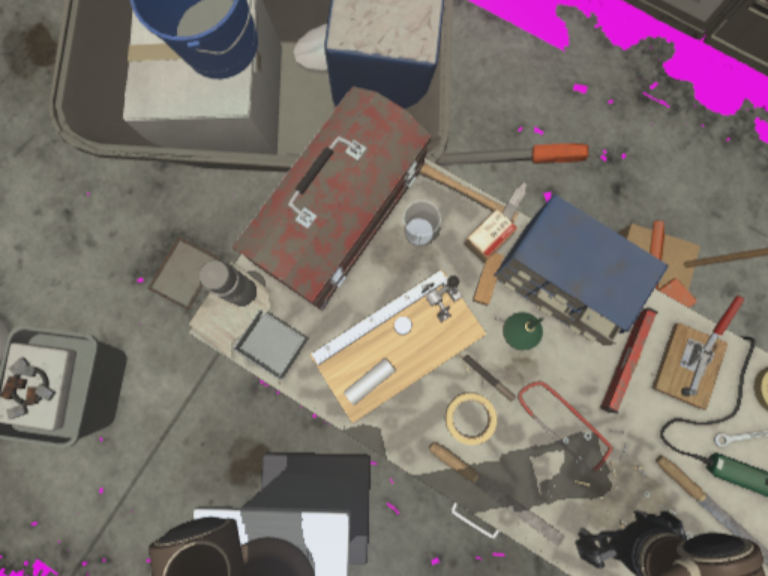

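View pics/side0.png

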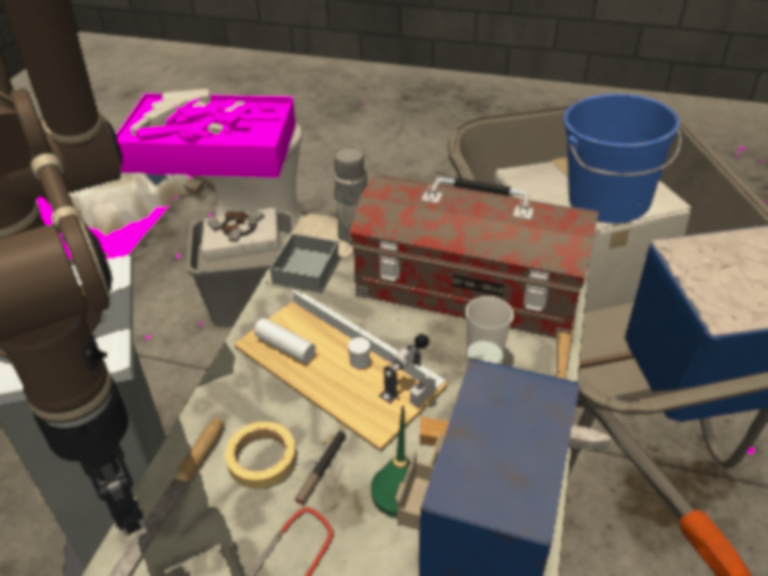

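The top view (768x576) shows the jig with corners near (312,355), (350,420), (487,328) and (445,273). The bar is at (370,381), the offcut at (403,325), the lever knob at (453,282) and the tray at (270,343). The spray can is at (235,285), the beaker at (422,225) and the oil can at (523,330). I'll zoom in on both views.

Run:
```python
import cv2,pickle
t=pickle.load(open("top0.pkl","rb"))["img"][:,:,::-1];s=pickle.load(open("side0.pkl","rb"))["img"][:,:,::-1]
cv2.imwrite("pics/topz.png",cv2.resize(t[130:290,120:370],(800,512),interpolation=cv2.INTER_CUBIC)) # x3.2
cv2.imwrite("pics/sidez.png",cv2.resize(s[140:300,145:345],(720,576),interpolation=cv2.INTER_CUBIC)) # x3.6
```

```text
(no output)
```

View pics/topz.png

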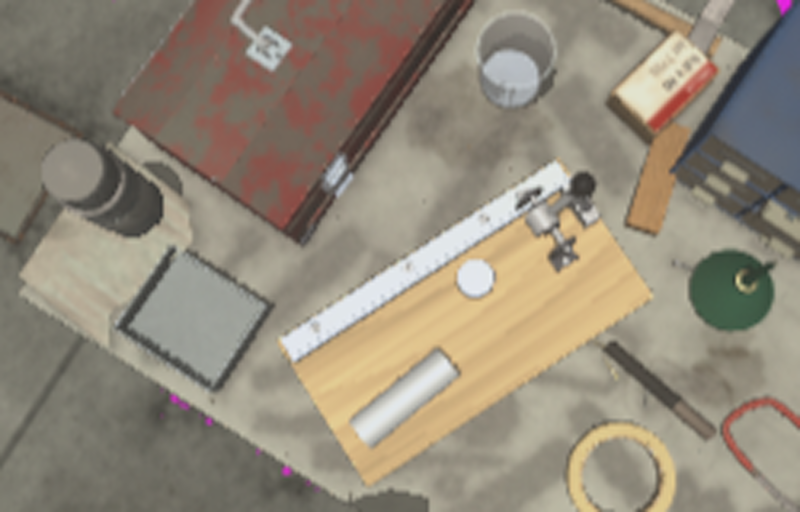

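View pics/sidez.png

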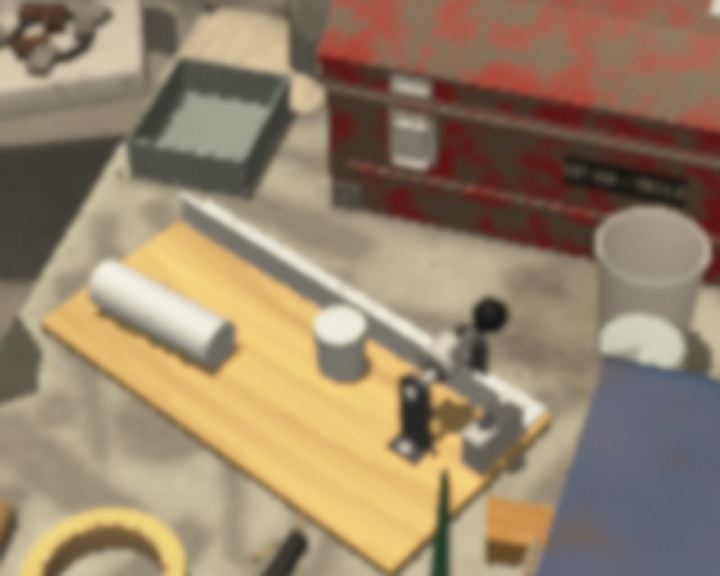

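The zooms show these points:

| Item | Top zoom (px) | Side zoom (px) |
|---|---|---|
| Bed front corners | (370,486), (653,294) | (42,325), (392,572) |
| Offcut top | (475,278) | (340,330) |
| Bar ends | (360,430), (450,362) | – |
| Knob | (581,185) | (490,315) |
| Tray rim corners | (175,247), (273,305), (215,388), (118,325) | – |

Next I'll turn these into positions.

```bash
cat > h.py <<'E'
import numpy as np,cv2,pickle
from scipy.spatial.transform import Rotation as R
def ray(c,px):
    M=cv2.Rodrigues(c["rvec"])[0]; d=M.T@np.linalg.solve(c["mtx"],[px[0],px[1],1.]); return -M.T@c["tvec"].reshape(3),d
def onz(c,px,z):
    o,d=ray(c,px); return (o+d*(z-o[2])/d[2])
def two(c1,p1,c2,p2):
    o,d=ray(c1,p1);q,e=ray(c2,p2);d=d/np.linalg.norm(d);e=e/np.linalg.norm(e)
    s=np.linalg.lstsq(np.c_[d,-e],q-o,rcond=None)[0];a=o+d*s[0];b=q+e*s[1];return (a+b)/2,np.linalg.norm(a-b)
tz=lambda p:((p[0]+.5)/3.2-.5+120,(p[1]+.5)/3.2-.5+130)
sz=lambda p:((p[0]+.5)/3.6-.5+145,(p[1]+.5)/3.6-.5+140)
E
python3 - <<'E'
from h import *
np.set_printoptions(precision=4,suppress=True)
t=pickle.load(open("top0.pkl","rb"));s=pickle.load(open("side0.pkl","rb"))
# bed and bright metal masks
for nm,c in(("top",t),("side",s)):
    h=cv2.cvtColor(c["img"],cv2.COLOR_RGB2HSV)
    m=cv2.inRange(h,(10,90,120),(28,255,255));n,l,st,ce=cv2.connectedComponentsWithStats(m)
    i=1+np.argmax(st[1:,4]);b=(l==i).astype(np.uint8)
    ct=max(cv2.findContours(b,0,1)[0],key=cv2.contourArea)
    ap=cv2.approxPolyDP(ct,3,True)[:,0]
    print(nm,"bed",[onz(c,p,.012)[:2].round(4).tolist() for p in ap], ap.tolist())
P=lambda a,z:onz(t,tz(a),z)
S=lambda a,z:onz(s,sz(a),z)
print("front",P((370,486),.012),P((653,294),.012),"side",S((42,325),.012),S((392,572),.012),S((549,415),.012))
print("fence top inner ends",P((293,362),.042),P((281,340),.042),P((558,160),.042))
print("offcut",P((475,278),.052),S((340,330),.052))
print("bar axis ends top-silh",[P(a,.03) for a in((351,422),(372,446),(439,348),(459,373))])
print("knob",two(t,tz((581,185)),s,sz((490,315))))
print("tray",[P(a,.04) for a in((175,247),(273,305),(215,388),(118,325))])
print("spray top",P((75,172),.206),"oil foot",P((731,291),.05),"beaker top",P((517,52),.104),"beaker foot",P((511,78),0))
E
```

```text
top bed [[0.5941, -0.3857], [0.584, -0.3696], [0.603, -0.347], [0.558, -0.3665], [0.5412, -0.341], [0.5767, -0.3375], [0.5954, -0.3051], [0.4427, -0.0857], [0.3335, -0.1593], [0.5179, -0.4336]] [[307, 199], [302, 202], [295, 196], [301, 210], [293, 215], [292, 204], [282, 198], [212, 244], [234, 280], [322, 223]]
side bed [[0.3327, -0.1604], [0.5179, -0.4422], [0.5515, -0.4225], [0.5747, -0.3742], [0.5726, -0.4074], [0.6029, -0.3881], [0.5887, -0.3686], [0.5942, -0.3409], [0.6139, -0.3263], [0.589, -0.2955], [0.5852, -0.3185], [0.6073, -0.3312], [0.5919, -0.3403], [0.5803, -0.3272], [0.5735, -0.3516], [0.5486, -0.3513], [0.5648, -0.2889], [0.582, -0.2831], [0.5553, -0.2435], [0.5389, -0.2784], [0.5153, -0.2685], [0.5275, -0.2024], [0.4458, -0.0834], [0.3968, -0.1155], [0.4657, -0.2043], [0.4487, -0.2397], [0.4271, -0.2303], [0.3642, -0.1383]] [[157, 228], [252, 299], [264, 289], [268, 271], [271, 282], [281, 273], [273, 268], [272, 259], [278, 253], [265, 246], [266, 253], [276, 255], [271, 259], [265, 256], [265, 264], [255, 266], [255, 246], [261, 243], [247, 234], [244, 245], [234
[... 222 characters left out ...]
6  0.012 ]
fence top inner ends [ 0.4456 -0.087   0.042 ] [ 0.4664 -0.0744  0.042 ] [ 0.6505 -0.3405  0.042 ]
offcut [ 0.5302 -0.2604  0.052 ] [ 0.5304 -0.2664  0.052 ]
bar axis ends top-silh [array([ 0.39  , -0.1441,  0.03  ]), array([ 0.3679, -0.1652,  0.03  ]), array([ 0.4631, -0.2273,  0.03  ]), array([ 0.4395, -0.2473,  0.03  ])]
knob (array([ 0.6096, -0.3529,  0.1309]), np.float64(0.0011590864758611041))
tray [array([0.5546, 0.0345, 0.04  ]), array([ 0.5001, -0.0647,  0.04  ]), array([ 0.419 , -0.0127,  0.04  ]), array([0.4769, 0.0851, 0.04  ])]
spray top [0.5957 0.0833 0.206 ] oil foot [ 0.524  -0.5071  0.05  ] beaker top [ 0.7412 -0.2947  0.104 ] beaker foot [ 0.7453 -0.2951  0.    ]
```

```bash
cat >> h.py <<'E'
C=np.array([.4950,-.2555]);PSI=.611
JX=np.array([np.cos(PSI),np.sin(PSI)]);JY=np.array([-np.sin(PSI),np.cos(PSI)])
def j2w(x,y): return C+x*JX+y*JY
def w2j(p): d=np.array(p[:2])-C; return np.array([d@JX,d@JY])
def shift(p,rot,tgt): return R.from_rotvec(rot).inv().apply(np.array(tgt)-p)/.75
E
python3 - <<'E'
import rig
print([d for d in dir(rig) if d[0]!='_'], getattr(rig,'hold_point_z',None))
from h import *
np.set_printoptions(precision=4,suppress=True)
t=pickle.load(open("top0.pkl","rb"));s=pickle.load(open("side0.pkl","rb"))
# offcut by mask of bright low-saturation
for nm,c,box in(("top",t,(258,205,278,228)),("side",s,(230,222,249,248))):
    x0,y0,x1,y1=box;h=cv2.cvtColor(c["img"][y0:y1,x0:x1],cv2.COLOR_RGB2HSV)
    m=((h[...,1]<40)&(h[...,2]>190)).astype(np.uint8)
    n,l,st,ce=cv2.connectedComponentsWithStats(m);i=1+np.argmax(st[1:,4])
    p=onz(c,ce[i]+[x0,y0],.052);print(nm,st[i],p,w2j(p))
print("start yaw",R.from_rotvec(rig.state()["ee_rot"]).as_matrix()[:,0])
E
```

```text
['MotionError', 'capture', 'hold_point_z', 'sign_off', 'state'] 0.0187
top [  5   6  11  12 106] [ 0.5308 -0.2604  0.052 ] [ 0.0265 -0.0245]
side [  3   3  13  11 108] [ 0.5314 -0.2611  0.052 ] [ 0.0266 -0.0254]
start yaw [0.9474 0.32   0.0002]
```

Emit:
arm_command(plan=[0.75, 0.04, -0.02, 0.01, 0, 0, -0.1, 0.75, 0.08, -0.04, 0.02, 0, 0, -0.2, 0.75, 0.13, -0.065, 0.03, 0, 0, -0.3, 0.75, 0.18, -0.09, 0.04, 0, 0, -0.4, 0.75, 0.23, -0.115, 0.05, 0, 0, -0.5, 0.75, 0.28, -0.14, 0.06, 0, 0, -0.545, 0.75, 0.33, -0.165, 0.07, 0, 0, -0.545, 0.75, 0.36, -0.18, 0.07, 0, 0, -0.545], squeeze=40)

```text
t: 0.77
tool_pos: [0.4133, -0.374, 0.1767]
ee_rot: [-2.992, -0.946, 0.001]
wrist_force: [-0.1, -0.1, -0.6]
width: 0.0642
gripper_force: 0.0
```

```bash
cat > g.py <<'E'
import sys
from rig import *; from h import *
# usage: g.py jx jy z [yaw offset from jig, rad]
np.set_printoptions(precision=4,suppress=True)
s=state();p=s["tool_pos"];M=R.from_rotvec(s["ee_rot"])
print("t",round(s["t"],2),"jig",w2j(p),"z",p[2].round(4),"F(jig)",(s["wrist_force"][:2]@JX).round(1),(s["wrist_force"][:2]@JY).round(1),s["wrist_force"][2].round(1),"w",round(s["width"],4),"gf",round(s["gripper_force"],1))
x,y,z=map(float,sys.argv[1:4]);yaw=PSI+(float(sys.argv[4]) if len(sys.argv)>4 else 0)
T=R.from_euler("z",yaw)*R.from_euler("x",np.pi)
print("shift",shift(p,s["ee_rot"],[*j2w(x,y),z]),"turn",((M.inv()*T).as_rotvec()/np.radians(30)))
E
python3 g.py .0265 -.025 .12
```

```text
t 0.77 jig [-0.1349 -0.0502] z 0.1767 F(jig) -0.1 -0.0 -0.6 w 0.0642 gf 0.0
shift [ 0.2152 -0.0331  0.0759] turn [-0.0078 -0.0008  0.0026]
```

Emit:
arm_command(plan=[0.75, 0.04, -0.007, 0.02, 0, 0, 0, 0.75, 0.08, -0.013, 0.04, 0, 0, 0, 0.75, 0.12, -0.02, 0.06, 0, 0, 0, 0.75, 0.16, -0.025, 0.076, 0, 0, 0, 0.75, 0.2, -0.031, 0.08, 0, 0, 0, 0.75, 0.215, -0.033, 0.1, 0, 0, 0, 0.75, 0.215, -0.033, 0.13, 0, 0, 0, 0.75, 0.215, -0.033, 0.15, 0, 0, 0])

```text
t: 1.43
tool_pos: [0.5306, -0.2634, 0.0645]
ee_rot: [-2.994, -0.948, 0.002]
wrist_force: [0.4, 0.5, -0.5]
width: 0.0644
gripper_force: 0.0
```

```bash
python3 g.py .0265 -.025 .017
```

```text
t 1.43 jig [ 0.0246 -0.0269] z 0.0645 F(jig) 0.6 0.2 -0.5 w 0.0644 gf 0.0
shift [ 0.0026 -0.0024  0.0633] turn [-0.0029  0.0013  0.0049]
```

Emit:
arm_command(plan=[0.75, 0.002, -0.002, 0.02, 0, 0, 0, 0.75, 0.002, -0.002, 0.04, 0, 0, 0, 0.75, 0.002, -0.002, 0.06, 0, 0, 0, 0.75, 0.002, -0.002, 0.06, 0, 0, 0, 0.2, 0.002, -0.002, 0.06, 0, 0, 0, 0.2, 0.002, -0.002, 0.06, 0, 0, 0, 0.2, 0.002, -0.002, 0.06, 0, 0, 0, 0.2, 0.002, -0.002, 0.06, 0, 0, 0])

```text
t: 2.1
tool_pos: [0.5317, -0.2635, 0.0225]
ee_rot: [2.994, 0.945, 0.002]
wrist_force: [0.5, 0.8, -0.6]
width: 0.0348
gripper_force: 39.9
```

```bash
python3 g.py .0265 -.025 .15
```

```text
t 2.1 jig [ 0.0255 -0.0276] z 0.0225 F(jig) 0.9 0.4 -0.6 w 0.0348 gf 39.9
shift [ 0.0015 -0.0031 -0.1701] turn [ 0.0039 -0.0018  0.0002]
```

```bash
python3 - <<'E'
from h import *
for w in((.42,-.12),(.486,.010)): print(w2j(w))
E
python3 g.py -.0 -.024 .14; python3 g.py .016 .154 .13
```

```text
[0.01630396 0.15401114]
[0.14494218 0.22262753]
t 2.1 jig [ 0.0255 -0.0276] z 0.0225 F(jig) 0.9 0.4 -0.6 w 0.0348 gf 39.9
shift [-0.0338 -0.0045 -0.1568] turn [ 0.0039 -0.0018  0.0002]
t 2.1 jig [ 0.0255 -0.0276] z 0.0225 F(jig) 0.9 0.4 -0.6 w 0.0348 gf 39.9
shift [-0.0125 -0.2418 -0.1439] turn [ 0.0039 -0.0018  0.0002]
```

Emit:
arm_command(plan=[0.2, 0, 0, -0.04, 0, 0, 0, 0.2, 0, 0, -0.09, 0, 0, 0, 0.2, -0.01, -0.02, -0.13, 0, 0, 0, 0.2, -0.02, -0.06, -0.14, 0, 0, 0, 0.2, -0.02, -0.11, -0.14, 0, 0, 0, 0.2, -0.02, -0.16, -0.14, 0, 0, 0, 0.2, -0.015, -0.21, -0.14, 0, 0, 0, 0.2, -0.01, -0.25, -0.14, 0, 0, 0])

```text
t: 2.77
tool_pos: [0.4149, -0.1119, 0.1265]
ee_rot: [-2.996, -0.944, 0.0]
wrist_force: [1.2, 0.1, -1.3]
width: 0.0349
gripper_force: 40.3
```

```bash
python3 g.py .145 .2226 .02
```

```text
t 2.77 jig [0.0168 0.1636] z 0.1265 F(jig) 1.0 -0.6 -1.3 w 0.0349 gf 40.3
shift [ 0.1709 -0.0787  0.1421] turn [-0.0015  0.     -0.0013]
```

Emit:
arm_command(plan=[0.2, 0.03, -0.02, 0, 0, 0, 0, 0.2, 0.06, -0.035, 0, 0, 0, 0, 0.2, 0.1, -0.05, 0, 0, 0, 0, 0.2, 0.14, -0.07, 0.01, 0, 0, 0, 0.2, 0.165, -0.078, 0.02, 0, 0, 0, 0.2, 0.17, -0.078, 0.05, 0, 0, 0, 0.2, 0.17, -0.078, 0.08, 0, 0, 0, 0.2, 0.17, -0.078, 0.1, 0, 0, 0])

```text
t: 3.43
tool_pos: [0.4878, 0.0081, 0.0504]
ee_rot: [-2.995, -0.947, 0.0]
wrist_force: [0.0, -0.3, -0.3]
width: 0.035
gripper_force: 40.3
```

```bash
python3 g.py .145 .2226 .02
```

```text
t 3.43 jig [0.1454 0.22  ] z 0.0504 F(jig) -0.2 -0.3 -0.3 w 0.035 gf 40.3
shift [-0.0005 -0.0034  0.0406] turn [-0.0001  0.0003  0.0032]
```

Now lower it, release it and rise.

Emit:
arm_command(plan=[0.2, 0, 0, 0.015, 0, 0, 0, 0.2, 0, 0, 0.028, 0, 0, 0, 0.2, 0, 0, 0.034, 0, 0, 0, 0.2, 0, 0, 0.034, 0, 0, 0, 0.6, 0, 0, 0.034, 0, 0, 0, 0.6, 0, 0, 0.034, 0, 0, 0, 0.6, 0, 0, 0.034, 0, 0, 0, 0.6, 0, 0, 0.02, 0, 0, 0])

```text
t: 4.1
tool_pos: [0.4869, 0.0074, 0.0359]
ee_rot: [-2.995, -0.945, 0.003]
wrist_force: [-0.2, 0.1, -0.2]
width: 0.0514
gripper_force: 0.0
```

Emit:
arm_command(plan=[0.6, 0, 0, -0.03, 0, 0, 0, 0.6, 0, 0, -0.07, 0, 0, 0, 0.6, 0, 0, -0.12, 0, 0, 0, 0.6, -0.04, 0.02, -0.13, 0, 0, 0, 0.6, -0.08, 0.035, -0.13, 0, 0, 0, 0.6, -0.13, 0.05, -0.13, 0, 0, 0, 0.6, -0.18, 0.07, -0.13, 0, 0, 0, 0.6, -0.22, 0.08, -0.13, 0, 0, 0])

```text
t: 4.77
tool_pos: [0.3867, -0.1384, 0.1354]
ee_rot: [2.993, 0.945, 0.003]
wrist_force: [-0.1, 0.4, 0.1]
width: 0.0512
gripper_force: 0.0
```

```bash
python3 g.py -.078 .09 .02
python3 - <<'E'
from rig import *; from h import *
c=capture("top");cv2.imwrite("pics/top1.png",cv2.resize(c["img"][130:290,120:370,::-1],(800,512),interpolation=cv2.INTER_CUBIC))
E
```

```text
t 4.77 jig [-0.0216  0.1581] z 0.1354 F(jig) 0.2 0.4 0.1 w 0.0512 gf 0.0
shift [-0.0754  0.0902  0.1541] turn [ 0.006  -0.0016  0.001 ]
```

View pics/top1.png

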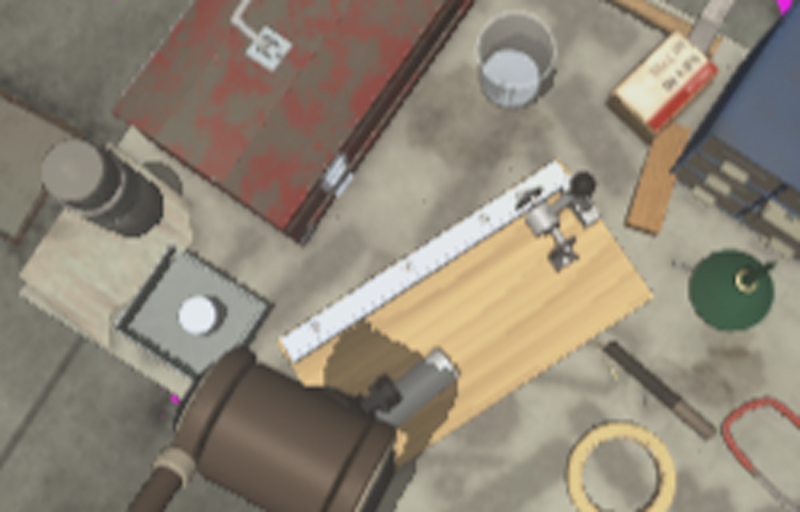

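The offcut stands in the tray at (197,315) and the bar hasn't moved. Next I'll set both fingers down in front of the bar.

Emit:
arm_command(plan=[0.7, -0.04, 0.03, 0, 0, 0, 0, 0.7, -0.075, 0.06, 0, 0, 0, 0, 0.7, -0.088, 0.085, 0.01, 0, 0, 0, 0.7, -0.088, 0.085, 0.05, 0, 0, 0, 0.7, -0.088, 0.085, 0.09, 0, 0, 0, 0.7, -0.088, 0.085, 0.12, 0, 0, 0, 0.7, -0.088, 0.085, 0.15, 0, 0, 0, 0.7, -0.088, 0.085, 0.158, 0, 0, 0])

```text
t: 5.48
tool_pos: [0.3679, -0.2253, 0.0134]
ee_rot: [-2.993, -0.943, 0.004]
wrist_force: [-1.7, 0.5, 0.2]
width: 0.0593
gripper_force: 0.0
```

```bash
python3 g.py .008 .094 .016
```

```text
t 5.48 jig [-0.0867  0.0977] z 0.0134 F(jig) -1.1 1.3 0.2 w 0.0593 gf 0.0
shift [ 0.1263  0.0048 -0.0036] turn [-0.0085  0.0027 -0.0006]
```

Emit:
arm_command(plan=[0.7, 0.008, 0.005, -0.003, 0, 0, 0, 0.7, 0.016, 0.005, -0.003, 0, 0, 0, 0.7, 0.024, 0.005, -0.003, 0, 0, 0, 0.7, 0.032, 0.005, -0.003, 0, 0, 0, 0.7, 0.04, 0.005, -0.003, 0, 0, 0, 0.7, 0.048, 0.005, -0.003, 0, 0, 0, 0.7, 0.056, 0.005, -0.003, 0, 0, 0, 0.7, 0.064, 0.005, -0.003, 0, 0, 0])

```text
t: 6.15
tool_pos: [0.4119, -0.2016, 0.0178]
ee_rot: [2.996, 0.946, 0.001]
wrist_force: [0.2, 0.1, 0.6]
width: 0.0596
gripper_force: 0.1
```

Emit:
arm_command(plan=[0.7, 0.008, 0, 0, 0, 0, 0, 0.7, 0.016, 0, 0, 0, 0, 0, 0.7, 0.024, 0, 0, 0, 0, 0, 0.7, 0.032, 0, 0, 0, 0, 0, 0.7, 0.04, 0, 0, 0, 0, 0, 0.7, 0.046, 0, 0, 0, 0, 0, 0.7, 0.05, 0, 0, 0, 0, 0, 0.7, 0.053, 0, 0, 0, 0, 0])

```text
t: 6.82
tool_pos: [0.4442, -0.179, 0.0175]
ee_rot: [2.996, 0.946, 0.0]
wrist_force: [0.5, -0.4, -0.3]
width: 0.0602
gripper_force: 0.0
```

```bash
python3 g.py .008 .094 .016
python3 - <<'E'
from rig import *; from h import *
c=capture("side");cv2.imwrite("pics/side1.png",cv2.resize(c["img"][140:300,145:345,::-1],(720,576),interpolation=cv2.INTER_CUBIC))
E
```

```text
t 6.82 jig [0.0023 0.0918] z 0.0175 F(jig) 0.2 -0.6 -0.3 w 0.0602 gf 0.0
shift [ 0.0076 -0.0029  0.002 ] turn [ 0.0001 -0.0001  0.0008]
```

View pics/side1.png

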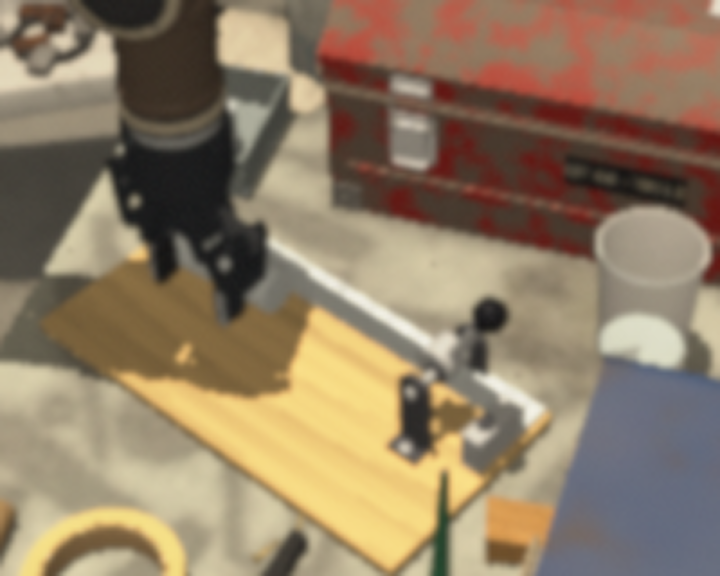

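The bar's gate-side end shows at (268,285), close to the fence. I'll press it gently home.

Emit:
arm_command(plan=[0.7, 0.002, 0, 0, 0, 0, 0, 0.7, 0.004, 0, 0, 0, 0, 0, 0.7, 0.006, 0, 0, 0, 0, 0, 0.7, 0.007, 0, 0, 0, 0, 0, 0.7, 0.008, 0, 0, 0, 0, 0, 0.7, 0.009, 0, 0, 0, 0, 0, 0.7, 0.01, 0, 0, 0, 0, 0, 0.7, 0.01, 0, 0, 0, 0, 0])

```text
t: 7.53
tool_pos: [0.4498, -0.1748, 0.0175]
ee_rot: [-2.996, -0.945, 0.0]
wrist_force: [-2.1, -0.3, 1.1]
width: 0.0598
gripper_force: 0.6
```

```bash
python3 g.py .008 .094 .016
```

```text
t 7.53 jig [0.0093 0.092 ] z 0.0175 F(jig) -1.9 0.9 1.1 w 0.0598 gf 0.6
shift [-0.0017 -0.0026  0.0019] turn [-0.0006  0.0001  0.0001]
```

Emit:
arm_command(plan=[0.7, -0.015, 0, 0, 0, 0, 0, 0.7, -0.03, 0, -0.01, 0, 0, 0, 0.7, -0.03, 0, -0.05, 0, 0, 0, 0, -0.03, -0.02, -0.09, 0, 0, 0, 0, -0.01, -0.06, -0.09, 0, 0, 0, 0, 0.02, -0.1, -0.09, 0, 0, 0, 0, 0.037, -0.13, -0.07, 0, 0, 0, 0, 0.037, -0.13, -0.05, 0, 0, 0])

```text
t: 8.2
tool_pos: [0.416, -0.0766, 0.056]
ee_rot: [-2.995, -0.948, -0.003]
wrist_force: [-1.2, -0.3, -0.4]
width: 0.0005
gripper_force: 0.0
```

```bash
python3 g.py .037 .187 .024
python3 - <<'E'
from rig import *; from h import *
c=capture("side");cv2.imwrite("pics/side2.png",cv2.resize(c["img"][140:300,145:345,::-1],(720,576),interpolation=cv2.INTER_CUBIC))
E
```

```text
t 8.2 jig [0.0379 0.1919] z 0.056 F(jig) -1.2 0.4 -0.4 w 0.0005 gf 0.0
shift [-0.0013  0.0064  0.0426] turn [ 0.001  -0.004   0.0041]
```

View pics/side2.png

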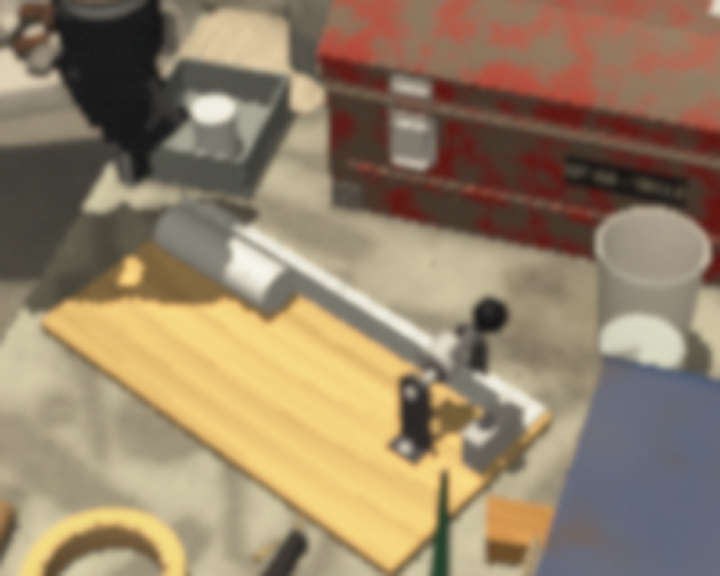

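The bar lies along the fence, from (190,215) to (275,290). The offcut is in the tray. Next I'll lower the closed fingers behind the bar and push along the fence.

Emit:
arm_command(plan=[0, -0.001, 0, 0.02, 0, 0, 0, 0, -0.001, 0, 0.04, 0, 0, 0, 0, -0.001, 0.005, 0.042, 0, 0, 0, 0, -0.001, 0.018, 0.042, 0, 0, 0, 0, -0.001, 0.03, 0.042, 0, 0, 0, 0, -0.001, 0.042, 0.042, 0, 0, 0, 0, -0.001, 0.055, 0.042, 0, 0, 0, 0, -0.001, 0.068, 0.042, 0, 0, 0])

```text
t: 8.92
tool_pos: [0.4461, -0.1224, 0.0242]
ee_rot: [-2.996, -0.944, -0.001]
wrist_force: [-2.3, 3.0, 2.8]
width: 0.0
gripper_force: 1.5
```

Emit:
arm_command(plan=[0, 0, 0.013, 0, 0, 0, 0, 0, 0, 0.026, 0, 0, 0, 0, 0, 0, 0.039, 0, 0, 0, 0, 0, 0, 0.052, 0, 0, 0, 0, 0, 0, 0.065, 0, 0, 0, 0, 0, 0, 0.078, 0, 0, 0, 0, 0, 0, 0.09, 0, 0, 0, 0, 0, 0, 0.1, 0, 0, 0, 0])

```text
t: 9.58
tool_pos: [0.4893, -0.1838, 0.0235]
ee_rot: [2.995, 0.945, 0.001]
wrist_force: [-1.3, 1.7, 1.7]
width: -0.0001
gripper_force: 1.2
```

```bash
python3 g.py .037 -.0245 .024
python3 - <<'E'
from rig import *; from h import *
c=capture("side");cv2.imwrite("pics/side3.png",cv2.resize(c["img"][140:300,145:345,::-1],(720,576),interpolation=cv2.INTER_CUBIC))
E
```

```text
t 9.58 jig [0.0364 0.062 ] z 0.0235 F(jig) -0.1 2.1 1.7 w -0.0001 gf 1.2
shift [ 0.0008  0.1153 -0.0006] turn [ 0.0015 -0.0005  0.0002]
```

View pics/side3.png

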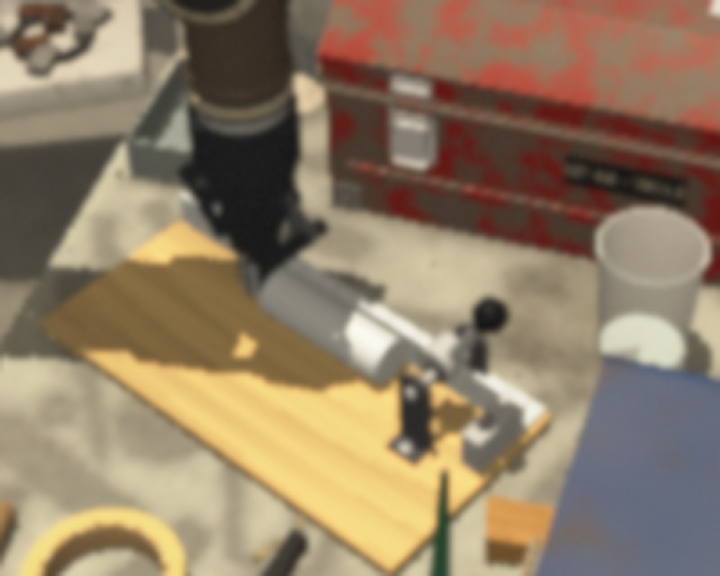

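The bar stays on the fence with its end at about (400,365), just before the gate. I'll keep pushing.

Emit:
arm_command(plan=[0, 0, 0.012, 0, 0, 0, 0, 0, 0, 0.024, 0, 0, 0, 0, 0, 0, 0.036, 0, 0, 0, 0, 0, 0, 0.048, 0, 0, 0, 0, 0, 0, 0.06, 0, 0, 0, 0, 0, 0, 0.07, 0, 0, 0, 0, 0, 0, 0.08, 0, 0, 0, 0, 0, 0, 0.09, 0, 0, 0, 0])

```text
t: 10.3
tool_pos: [0.5274, -0.2386, 0.0234]
ee_rot: [-2.996, -0.945, 0.0]
wrist_force: [-1.1, 0.6, 0.1]
width: -0.0005
gripper_force: 0.8
```

```bash
python3 g.py .037 -.0245 .024
```

```text
t 10.3 jig [ 0.0362 -0.0048] z 0.0234 F(jig) -0.6 1.1 0.1 w -0.0005 gf 0.8
shift [ 0.001   0.0263 -0.0008] turn [-0.0008  0.0003  0.0001]
```

Emit:
arm_command(plan=[0, 0, 0.005, 0, 0, 0, 0, 0, 0, 0.009, 0, 0, 0, 0, 0, 0, 0.013, 0, 0, 0, 0, 0, 0, 0.016, 0, 0, 0, 0, 0, 0, 0.019, 0, 0, 0, 0, 0, 0, 0.021, 0, 0, 0, 0, 0, 0, 0.023, 0, 0, 0, 0, 0, 0, 0.024, 0, 0, 0, 0])

```text
t: 10.97
tool_pos: [0.5375, -0.2528, 0.0236]
ee_rot: [2.996, 0.945, 0.0]
wrist_force: [-1.0, 1.5, 1.5]
width: 0.0001
gripper_force: 1.3
```

```bash
python3 g.py .037 -.0245 .024
```

```text
t 10.97 jig [ 0.0364 -0.0222] z 0.0236 F(jig) 0.0 1.8 1.5 w 0.0001 gf 1.3
shift [ 0.0008  0.0031 -0.0005] turn [ 0.0001 -0.      0.0005]
```

Emit:
arm_command(plan=[0, 0, 0.001, 0, 0, 0, 0, 0, 0, 0.002, 0, 0, 0, 0, 0, 0, 0.003, 0, 0, 0, 0, 0, 0, 0.004, 0, 0, 0, 0, 0, 0, 0.005, 0, 0, 0, 0, 0, 0, 0.006, 0, 0, 0, 0, 0, 0, 0.007, 0, 0, 0, 0, 0, 0, 0.007, 0, 0, 0, 0])

```text
t: 11.63
tool_pos: [0.5377, -0.2533, 0.0235]
ee_rot: [-2.988, -0.941, 0.007]
wrist_force: [-5.6, 11.5, 11.5]
width: -0.0001
gripper_force: 6.8
```

```bash
python3 g.py .037 -.0245 .024
```

```text
t 11.63 jig [ 0.0362 -0.0226] z 0.0235 F(jig) 2.1 12.7 11.5 w -0.0001 gf 6.8
shift [ 0.001   0.0025 -0.0007] turn [-0.0193  0.0034 -0.001 ]
```

The force rose to 12.7 N, so the bar is against the stop. I'll back off, rise and look.

Emit:
arm_command(plan=[0, 0, -0.004, 0, 0, 0, 0, 0, 0, -0.015, 0, 0, 0, 0, 0, 0, -0.03, 0, 0, 0, 0, 0, 0, -0.04, -0.04, 0, 0, 0, 0, 0, -0.04, -0.09, 0, 0, 0, 0, 0, -0.07, -0.14, 0, 0, 0, 0, 0, -0.11, -0.19, 0, 0, 0, 0, 0, -0.15, -0.22, 0, 0, 0])

```text
t: 12.3
tool_pos: [0.479, -0.1683, 0.1889]
ee_rot: [2.993, 0.942, 0.007]
wrist_force: [1.3, 0.2, 1.0]
width: -0.0003
gripper_force: 0.0
```

```bash
python3 g.py .0 -.06 .024
python3 - <<'E'
from rig import *; from h import *
c=capture("side");a=cv2.resize(c["img"][185:285,220:320,::-1],(400,400),interpolation=cv2.INTER_CUBIC)
d=capture("top");b=cv2.resize(d["img"][160:260,220:320,::-1],(400,400),interpolation=cv2.INTER_CUBIC)
cv2.imwrite("pics/two4.png",np.hstack([a,b]))
pickle.dump(c,open("side4.pkl","wb"));pickle.dump(d,open("top4.pkl","wb"))
E
```

```text
t 12.3 jig [0.0369 0.0807] z 0.1889 F(jig) 1.2 -0.6 1.0 w -0.0003 gf 0.0
shift [-0.0496  0.1864  0.2207] turn [ 0.0104 -0.005  -0.0022]
```

View pics/two4.png

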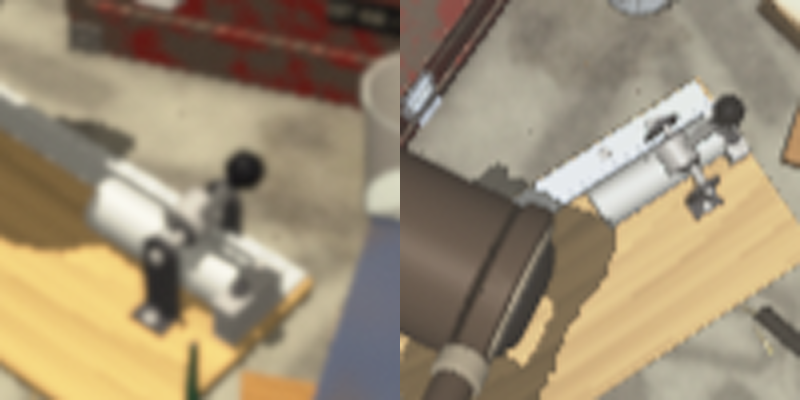

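The bar runs through the gate to the stop and lies along the fence. I'll seat it against the fence with a light side push.

Emit:
arm_command(plan=[0, -0.02, 0.03, 0.02, 0, 0, 0, 0, -0.05, 0.07, 0.05, 0, 0, 0, 0, -0.08, 0.11, 0.08, 0, 0, 0, 0, -0.085, 0.15, 0.1, 0, 0, 0, 0, -0.085, 0.185, 0.13, 0, 0, 0, 0, -0.085, 0.187, 0.17, 0, 0, 0, 0, -0.085, 0.187, 0.205, 0, 0, 0, 0, -0.085, 0.187, 0.218, 0, 0, 0])

```text
t: 13.07
tool_pos: [0.5027, -0.3177, 0.017]
ee_rot: [-2.991, -0.942, 0.008]
wrist_force: [0.2, 0.6, -0.7]
width: -0.0001
gripper_force: 0.0
```

```bash
python3 g.py .0095 -.06 .024
```

```text
t 13.07 jig [-0.0294 -0.0553] z 0.017 F(jig) 0.5 0.4 -0.7 w -0.0001 gf 0.0
shift [ 0.0518  0.0062 -0.0095] turn [-0.0136  0.0053 -0.0015]
```

Emit:
arm_command(plan=[0, 0.01, 0.006, -0.008, 0, 0, 0, 0, 0.02, 0.006, -0.008, 0, 0, 0, 0, 0.03, 0.006, -0.008, 0, 0, 0, 0, 0.04, 0.006, -0.008, 0, 0, 0, 0, 0.045, 0.006, -0.008, 0, 0, 0, 0, 0.048, 0.006, -0.008, 0, 0, 0, 0, 0.051, 0.006, -0.008, 0, 0, 0, 0, 0.053, 0.006, -0.008, 0, 0, 0])

```text
t: 13.73
tool_pos: [0.5402, -0.3013, 0.0299]
ee_rot: [2.993, 0.948, -0.005]
wrist_force: [-8.7, -5.8, 7.3]
width: -0.0002
gripper_force: 5.5
```

```bash
python3 g.py .0095 -.06 .024
```

```text
t 13.73 jig [ 0.0107 -0.0634] z 0.0299 F(jig) -10.5 0.3 7.3 w -0.0002 gf 5.5
shift [-0.0016 -0.0046  0.0079] turn [0.0022 0.0076 0.0053]
```

Emit:
arm_command(plan=[0, -0.01, 0, 0, 0, 0, 0, 0, -0.03, 0, 0, 0, 0, 0, 0, -0.04, 0, -0.03, 0, 0, 0, 0.5, -0.04, -0.01, -0.08, 0, 0, 0, 0.5, -0.04, -0.02, -0.13, 0, 0, 0, 0.5, -0.04, -0.04, -0.18, 0, 0, 0, 0.5, -0.04, -0.05, -0.22, 0, 0, 0, 0.5, -0.04, -0.05, -0.24, 0, 0, 0])

```text
t: 14.4
tool_pos: [0.4951, -0.2867, 0.2129]
ee_rot: [2.993, 0.944, 0.006]
wrist_force: [0.5, -0.4, 0.3]
width: 0.0428
gripper_force: 0.0
```

```bash
python3 - <<'E'
from rig import *; from h import *
np.set_printoptions(precision=4,suppress=True)
print(state()["joints"],"knob0",w2j((.6096,-.3529)))
ps={}
for n,(u,v) in(("top",(302,188)),("side",(281,227))):
    c=capture(n);h=cv2.cvtColor(c["img"],cv2.COLOR_RGB2HSV)
    g=h[v-11:v+11,u-11:u+11,2];m=(g<60).astype(np.uint8);nn,l,st,ce=cv2.connectedComponentsWithStats(m)
    m2=cv2.morphologyEx(m,cv2.MORPH_OPEN,cv2.getStructuringElement(2,(5,5)));nn,l,st,ce=cv2.connectedComponentsWithStats(m2)
    i=1+np.argmax(st[1:,4]);print(n,st[i],ce[i]+[u-11,v-11]);ps[n]=(c,ce[i]+[u-11,v-11])
p,e=two(*ps["top"],*ps["side"]);print(p,e,w2j(p))
E
python3 g.py .037 -.147 .19 1.5708;python3 g.py .037 -.147 .19 -1.5708
```

```text
[-0.6013  0.2224  1.7817  0.0007  1.1323  0.3583] knob0 [ 0.038  -0.1455]
t 14.45 jig [-0.0173 -0.0277] z 0.215 F(jig) 0.0 -1.0 0.3 w 0.043 gf 0.0
shift [0.0723 0.1588 0.0351] turn [ 0.0195  0.008  -3.0004]
t 14.45 jig [-0.0173 -0.0277] z 0.215 F(jig) 0.0 -1.0 0.3 w 0.043 gf 0.0
shift [0.0723 0.1588 0.0351] turn [ 0.008  -0.0195  2.9995]Traceback (most recent call last):
  File "<stdin>", line 9, in <module>
    return _wrapfunc(a, 'argmax', axis=axis, out=out, **kwds)
    return bound(*args, **kwds)
ValueError: attempt to get argmax of an empty sequence
```

Emit:
arm_command(plan=[0.6, 0.01, 0.01, 0, 0, 0, -0.15, 0.6, 0.02, 0.02, 0, 0, 0, -0.35, 0.6, 0.03, 0.04, 0, 0, 0, -0.55, 0.6, 0.04, 0.06, 0, 0, 0, -0.75, 0.6, 0.05, 0.08, 0, 0, 0, -0.9, 0.6, 0.06, 0.1, 0, 0, 0, -1, 0.6, 0.07, 0.13, 0, 0, 0, -1, 0.6, 0.072, 0.158, 0, 0, 0, -1])

```text
t: 15.12
tool_pos: [0.6073, -0.3524, 0.2063]
ee_rot: [-2.647, -1.688, 0.0]
wrist_force: [1.2, -0.7, 0.1]
width: 0.0507
gripper_force: 0.0
```

Emit:
arm_command(plan=[0.6, 0, 0, 0, 0, 0, -0.2, 0.6, 0, 0, 0, 0, 0, -0.4, 0.6, 0, 0, 0, 0, 0, -0.6, 0.6, 0, 0, 0, 0, 0, -0.8, 0.6, 0, 0, 0, 0, 0, -1, 0.6, 0, 0, 0, 0, 0, -1, 0.6, 0, 0, 0, 0, 0, -1, 0.6, 0, 0, 0, 0, 0, -1])

```text
t: 15.78
tool_pos: [0.6065, -0.3525, 0.2073]
ee_rot: [-2.124, -2.313, 0.0]
wrist_force: [-0.4, -0.0, -0.9]
width: 0.0513
gripper_force: 0.0
```

Emit:
arm_command(plan=[0.6, 0, 0, 0, 0, 0, -0.2, 0.6, 0, 0, 0, 0, 0, -0.4, 0.6, 0, 0, 0, 0, 0, -0.6, 0.6, 0, 0, 0, 0, 0, -0.8, 0.6, 0, 0, 0, 0, 0, -1, 0.6, 0, 0, 0, 0, 0, -1, 0.6, 0, 0, 0, 0, 0, -1, 0.6, 0, 0, 0, 0, 0, -1])

```text
t: 16.45
tool_pos: [0.6071, -0.3524, 0.2083]
ee_rot: [-1.454, -2.785, -0.0]
wrist_force: [-0.3, 0.2, 0.4]
width: 0.051
gripper_force: 0.0
```

```bash
python3 g.py .0375 -.146 .118 1.5708
```

```text
t 16.45 jig [ 0.0362 -0.1437] z 0.2083 F(jig) -0.1 0.3 0.4 w 0.051 gf 0.0
shift [-0.0031  0.0017  0.1204] turn [-0.     -0.0004 -0.0054]
```

Emit:
arm_command(plan=[0.6, -0.003, 0.001, 0.03, 0, 0, 0, 0.6, -0.003, 0.001, 0.06, 0, 0, 0, 0.6, -0.003, 0.001, 0.09, 0, 0, 0, 0.6, -0.003, 0.001, 0.115, 0, 0, 0, 0.6, -0.003, 0.001, 0.124, 0, 0, 0, 0.1, -0.003, 0.001, 0.124, 0, 0, 0, 0.1, -0.003, 0.001, 0.124, 0, 0, 0, 0.1, -0.003, 0.001, 0.124, 0, 0, 0], squeeze=25)

```text
t: 17.12
tool_pos: [0.6103, -0.3535, 0.1165]
ee_rot: [1.45, 2.785, 0.002]
wrist_force: [1.9, 1.5, -4.9]
width: 0.0219
gripper_force: 24.6
```

```bash
python3 g.py .0375 -.115 .121 1.5708;  python3 - <<'E'
from rig import *; from h import *
c=capture("side");cv2.imwrite("pics/side5.png",cv2.resize(c["img"][165:285,220:320,::-1],(500,600),interpolation=cv2.INTER_CUBIC))
E
```

```text
t 17.12 jig [ 0.0382 -0.1464] z 0.1165 F(jig) 2.4 0.1 -4.9 w 0.0219 gf 24.6
shift [ 0.0419 -0.0009 -0.006 ] turn [ 0.0039  0.0021 -0.001 ]
```

View pics/side5.png

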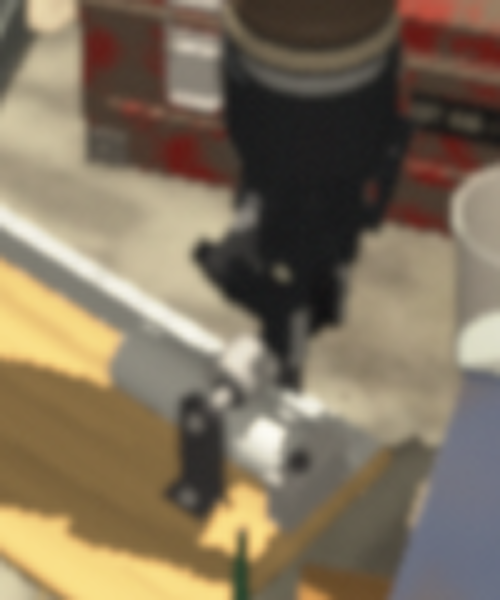

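The fingers hold the knob at about (285,350), with a width of 22 mm. I'll swing it along the arc.

Emit:
arm_command(plan=[0.1, 0.012, 0, -0.005, 0, 0, 0, 0.1, 0.027, 0, -0.008, 0, 0, 0, 0.1, 0.042, 0, -0.009, 0, 0, 0, 0.1, 0.057, 0, -0.008, 0, 0, 0, 0.1, 0.071, 0, -0.005, 0, 0, 0, 0.1, 0.085, 0, 0.001, 0, 0, 0, 0.1, 0.098, 0, 0.008, 0, 0, 0, 0.1, 0.098, 0, 0.008, 0, 0, 0])

```text
t: 17.83
tool_pos: [0.5686, -0.293, 0.1138]
ee_rot: [1.447, 2.782, 0.001]
wrist_force: [0.4, 4.5, 6.6]
width: 0.0221
gripper_force: 26.7
```

```bash
python3 g.py .0375 -.0425 .068 1.5708
```

```text
t 17.83 jig [ 0.0388 -0.0729] z 0.1138 F(jig) 2.9 3.5 6.6 w 0.0221 gf 26.7
shift [ 0.0408 -0.0019  0.0609] turn [0.0062 0.0089 0.001 ]
```

Emit:
arm_command(plan=[0.1, 0.008, 0, 0.006, 0, 0, 0, 0.1, 0.015, 0, 0.013, 0, 0, 0, 0.1, 0.022, 0, 0.02, 0, 0, 0, 0.1, 0.028, 0, 0.029, 0, 0, 0, 0.1, 0.033, 0, 0.037, 0, 0, 0, 0.1, 0.037, 0, 0.046, 0, 0, 0, 0.1, 0.04, 0, 0.056, 0, 0, 0, 0.1, 0.04, 0, 0.06, 0, 0, 0])

```text
t: 18.5
tool_pos: [0.5511, -0.2676, 0.0676]
ee_rot: [1.45, 2.784, 0.003]
wrist_force: [-1.8, 6.2, 8.7]
width: 0.022
gripper_force: 29.6
```

```bash
python3 g.py .0375 -.0425 .068 1.5708
```

```text
t 18.5 jig [ 0.039  -0.0421] z 0.0676 F(jig) 2.1 6.1 8.7 w 0.022 gf 29.6
shift [-0.0005 -0.002  -0.0006] turn [ 0.006   0.0023 -0.0006]
```

Emit:
arm_command(plan=[0.1, 0, 0, 0.003, 0, 0, 0, 0.1, 0, 0, 0.006, 0, 0, 0, 0.1, 0, 0, 0.008, 0, 0, 0, 0.1, 0, 0, 0.008, 0, 0, 0, 0.1, 0, 0, 0.008, 0, 0, 0, 0.1, 0, 0, 0.008, 0, 0, 0, 0.1, 0, 0, 0.008, 0, 0, 0, 0.1, 0, 0, 0.008, 0, 0, 0])

```text
t: 19.17
tool_pos: [0.5507, -0.267, 0.0612]
ee_rot: [1.451, 2.786, 0.004]
wrist_force: [-0.1, 6.9, 5.2]
width: 0.0222
gripper_force: 29.8
```

```bash
python3 g.py .0375 -.0425 .068 1.5708
```

```text
t 19.17 jig [ 0.039  -0.0414] z 0.0612 F(jig) 3.9 5.7 5.2 w 0.0222 gf 29.8
shift [-0.0015 -0.002  -0.009 ] turn [ 0.0051 -0.0015 -0.0006]
```

Emit:
arm_command(plan=[0.5, 0, 0, 0, 0, 0, 0, 0.5, 0, 0, 0, 0, 0, 0, 0.5, 0, 0, 0, 0, 0, 0, 0.5, 0, 0, -0.03, 0, 0, 0, 0.5, 0, 0, -0.07, 0, 0, 0, 0.2, 0, 0, -0.1, 0, 0, 0, 0, 0, 0, -0.11, 0, 0, 0, 0, 0, 0, -0.11, 0, 0, 0])

```text
t: 19.83
tool_pos: [0.5516, -0.2706, 0.1441]
ee_rot: [1.448, 2.781, -0.001]
wrist_force: [0.3, 0.2, -0.3]
width: 0.0069
gripper_force: 0.0
```

```bash
python3 g.py .037 -.044 .10 1.5708
```

```text
t 19.83 jig [ 0.0377 -0.0449] z 0.1441 F(jig) 0.3 0.0 -0.3 w 0.0069 gf 0.0
shift [ 0.0015 -0.0011  0.0588] turn [ 0.0044  0.0114 -0.0005]
```

Emit:
arm_command(plan=[0, 0, 0, 0.02, 0, 0, 0, 0, 0, 0, 0.035, 0, 0, 0, 0, 0, 0, 0.045, 0, 0, 0, 0, 0, 0, 0.052, 0, 0, 0, 0, 0, 0, 0.057, 0, 0, 0, 0, 0, 0, 0.062, 0, 0, 0, 0, 0, 0, 0.066, 0, 0, 0, 0, 0, 0, 0.068, 0, 0, 0])

```text
t: 20.5
tool_pos: [0.548, -0.2674, 0.0952]
ee_rot: [-1.446, -2.78, -0.001]
wrist_force: [-17.1, 10.9, 39.9]
width: 0.0001
gripper_force: 20.3
```

```bash
python3 g.py .037 -.044 .10 1.5708
```

```text
t 20.5 jig [ 0.0366 -0.0401] z 0.0952 F(jig) -7.7 18.7 39.9 w 0.0001 gf 20.3
shift [-0.0051  0.0006 -0.0064] turn [-0.0059 -0.0152  0.0009]
```

The knob top is at z = 95 mm and resists about 40 N, so the lever is on its end stop. I'll retreat and check.

Emit:
arm_command(plan=[0, 0, 0, -0.02, 0, 0, 0, 0, 0, 0, -0.05, 0, 0, 0, 0, 0, 0, -0.1, 0, 0, 0, 0, 0, -0.02, -0.15, 0, 0, 0, 0, 0, -0.07, -0.17, 0, 0, 0, 0, 0, -0.12, -0.18, 0, 0, 0, 0, 0, -0.17, -0.18, 0, 0, 0, 0, 0, -0.21, -0.18, 0, 0, 0])

```text
t: 21.17
tool_pos: [0.4195, -0.3611, 0.226]
ee_rot: [1.449, 2.785, -0.003]
wrist_force: [-0.0, -0.4, -0.2]
width: 0.0001
gripper_force: 0.0
```

```bash
python3 g.py .037 -.044 .10 1.5708
python3 - <<'E'
from rig import *; from h import *
c=capture("side");a=cv2.resize(c["img"][185:285,220:320,::-1],(400,400),interpolation=cv2.INTER_CUBIC)
d=capture("top");b=cv2.resize(d["img"][160:260,220:320,::-1],(400,400),interpolation=cv2.INTER_CUBIC)
cv2.imwrite("pics/two6.png",np.hstack([a,b]))
E
```

```text
t 21.17 jig [-0.1225 -0.0432] z 0.226 F(jig) -0.3 -0.3 -0.2 w 0.0001 gf 0.0
shift [-0.0007  0.2127  0.1678] turn [-0.0011  0.0055  0.0006]
```

View pics/two6.png

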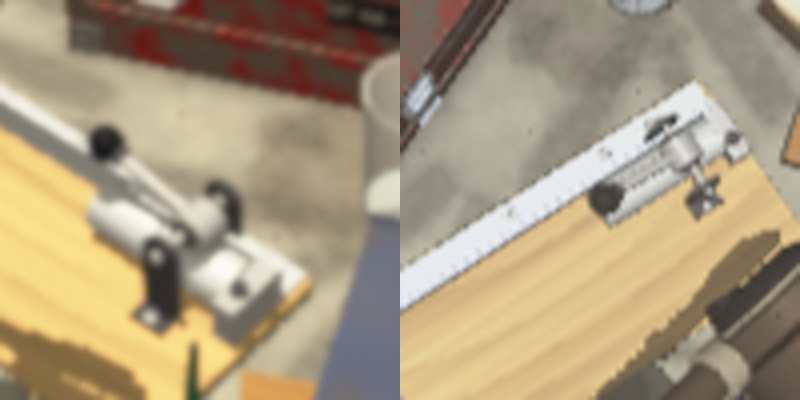

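The lever is down, with the knob at (105,142) in the side crop and (605,198) in the top crop. The bar lies along the fence and up to the stop. I'm handing the job in.

```bash
python3 -c "
from rig import *
print(sign_off())"
```

```text
the job is handed in; nothing more can be done
None
```

I handed the job in at about 21 s, and `sign_off()` gave no verdict: the offcut is in the scrap tray, the bar is along the fence and home against the stop, and the cam lever is fully down. The cans and beaker were not touched.

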